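# Sort the clipper guards and clips, then brush the loose tablets off the tray

### The job

Tidy up the haircut tray. First put every black clipper guard from the bamboo tray into the white bin with the black band and every red hair clip into the white bin with the red band. Then, without handling the green tablets with the fingers, use the upright brush to sweep them all over the tray's open side into the white catch box, and stand the brush upright on its black mat again; leave the clipper, trimmer, comb and jar where they are.

Things in the scene. Friction and masses are not known exactly. Their poses are not given: they have to be found in the camera images.
- tray: brown bamboo tray on feet, fixed; origin on the table under the middle of its deck. Flat deck 44 mm above the table, inside 220 mm along its x and 370 mm along its y (local y -185 to +185). Rims 10 mm high and 8 mm thick above the deck on its +x, -x and +y sides; its -y side is open, without a rim
- catch_box: white open box, fixed, against the tray's open side: 240 mm (x) by 100 mm (y) by 33 mm high, walls 4 mm; origin under its centre, axes as the tray's. Its rim is 11 mm below the deck and its near wall stands under the deck's edge, so what is pushed off the deck drops into it
- bin_black: white bin with a black band round its rim, fixed: 130 (x) by 110 (y) by 34 mm high, walls and floor 4 mm; origin under its centre. For the black guards
- bin_red: white bin with a red band round its rim, fixed: 130 (x) by 110 (y) by 34 mm high, walls and floor 4 mm; origin under its centre. For the red clips
- mat: black rubber mat, the brush's place, fixed: 160 (x) by 90 (y) by 4 mm thick; origin under its centre, top 4 mm above the table
- brush: upright block brush, 160 g, stands by itself; origin at the centre of its underside. Stiff head 120 mm long (its x), 26 mm thick (its y), 30 mm high; on it a flat wooden handle 62 mm long (x), 18 mm thick (y), from 30 to 82 mm above the underside. Take the handle across its 18 mm
- guard1: black clipper guard, 44 (x) by 34 (y) by 28 mm high, 30 g; origin at the centre of its underside. May be absent
- guard2: black clipper guard, 44 (x) by 34 (y) by 28 mm high, 30 g; origin at the centre of its underside. May be absent
- guard3: black clipper guard, 44 (x) by 34 (y) by 28 mm high, 30 g; origin at the centre of its underside. May be absent
- clip1: red claw hair clip, closed, 62 (x) by 24 (y) by 30 mm high, 30 g; origin at the centre of its underside. May be absent
- clip2: red claw hair clip, closed, 62 (x) by 24 (y) by 30 mm high, 30 g; origin at the centre of its underside. May be absent
- clip3: red claw hair clip, closed, 62 (x) by 24 (y) by 30 mm high, 30 g; origin at the centre of its underside. May be absent
- tablet1: loose chunky mint-green comb-jar tablet, flat disc 26 mm across and 11 mm thick, 15 g; origin at the centre of its underside. May be absent
- tablet2: loose chunky mint-green comb-jar tablet, flat disc 26 mm across and 11 mm thick, 15 g; origin at the centre of its underside. May be absent
- tablet3: loose chunky mint-green comb-jar tablet, flat disc 26 mm across and 11 mm thick, 15 g; origin at the centre of its underside. May be absent
- tablet4: loose chunky mint-green comb-jar tablet, flat disc 26 mm across and 11 mm thick, 15 g; origin at the centre of its underside. May be absent
- tablet5: loose chunky mint-green comb-jar tablet, flat disc 26 mm across and 11 mm thick, 15 g; origin at the centre of its underside. May be absent
- tablet6: loose chunky mint-green comb-jar tablet, flat disc 26 mm across and 11 mm thick, 15 g; origin at the centre of its underside. May be absent
- clipper: bystander: black hair clipper lying on the table, 50 (x) by 190 (y) by 38 mm; origin at the centre of its underside
- trimmer: bystander: steel edge trimmer lying on the table, 40 (x) by 145 (y) by 30 mm; origin at the centre of its underside
- comb: bystander: blue comb lying flat on the table, 36 (x) by 170 (y) by 6 mm; origin at the centre of its underside
- jar: bystander: empty glass jar standing on the table, 64 mm across, 85 mm high; origin at the centre of its underside

How it is judged (in metres and radians):
On the way, in this order (a step that is already met when the one before it is completed fails the run):
1. all guards lie in the black-banded bin and all clips in the red-banded bin (x of guard1 in the frame of bin_black between -0.062 and 0.062 m and y of guard1 in the frame of bin_black between -0.052 and 0.052 m and z of guard1 in the frame of bin_black between -0.005 and 0.045 m and x of guard2 in the frame of bin_black between -0.062 and 0.062 m and y of guard2 in the frame of bin_black between -0.052 and 0.052 m and z of guard2 in the frame of bin_black between -0.005 and 0.045 m and x of guard3 in the frame of bin_black between -0.062 and 0.062 m and y of guard3 in the frame of bin_black between -0.052 and 0.052 m and z of guard3 in the frame of bin_black between -0.005 and 0.045 m and x of clip1 in the frame of bin_red between -0.062 and 0.062 m and y of clip1 in the frame of bin_red between -0.052 and 0.052 m and z of clip1 in the frame of bin_red between -0.005 and 0.045 m and x of clip2 in the frame of bin_red between -0.062 and 0.062 m and y of clip2 in the frame of bin_red between -0.052 and 0.052 m and z of clip2 in the frame of bin_red between -0.005 and 0.045 m and x of clip3 in the frame of bin_red between -0.062 and 0.062 m and y of clip3 in the frame of bin_red between -0.052 and 0.052 m and z of clip3 in the frame of bin_red between -0.005 and 0.045 m), for 0.2 s.
2. all tablets lie in the catch box (all of step 1 and x of tablet1 in the frame of catch_box between -0.118 and 0.118 m and y of tablet1 in the frame of catch_box between -0.048 and 0.048 m and z of tablet1 in the frame of catch_box between -0.005 and 0.033 m and x of tablet2 in the frame of catch_box between -0.118 and 0.118 m and y of tablet2 in the frame of catch_box between -0.048 and 0.048 m and z of tablet2 in the frame of catch_box between -0.005 and 0.033 m and x of tablet3 in the frame of catch_box between -0.118 and 0.118 m and y of tablet3 in the frame of catch_box between -0.048 and 0.048 m and z of tablet3 in the frame of catch_box between -0.005 and 0.033 m and x of tablet4 in the frame of catch_box between -0.118 and 0.118 m and y of tablet4 in the frame of catch_box between -0.048 and 0.048 m and z of tablet4 in the frame of catch_box between -0.005 and 0.033 m and x of tablet5 in the frame of catch_box between -0.118 and 0.118 m and y of tablet5 in the frame of catch_box between -0.048 and 0.048 m and z of tablet5 in the frame of catch_box between -0.005 and 0.033 m and x of tablet6 in the frame of catch_box between -0.118 and 0.118 m and y of tablet6 in the frame of catch_box between -0.048 and 0.048 m and z of tablet6 in the frame of catch_box between -0.005 and 0.033 m), for 0.2 s.
3. the brush stands upright on its mat (x of brush in the frame of mat between -0.04 and 0.04 m and y of brush in the frame of mat between -0.035 and 0.035 m and z of brush in the frame of mat below 0.008 m and angle between brush's own z axis and vertical below 0.1 rad and linear speed of brush below 0.02 m/s), for 0.2 s.
At the end, for the whole second after the job is handed in: Every guard lies inside the black-banded bin and every clip inside the red-banded bin, every tablet inside the catch box below its rim, the brush stands upright (within 0.1 rad) on its mat within 40 mm (x) and 35 mm (y) of the mat's centre, and all of them are at rest (all of step 2 and all of step 3 and linear speed of each of tablet1, tablet2, tablet3, tablet4, tablet5, tablet6, guard1, guard2, guard3, clip1, clip2, clip3 below 0.02 m/s); the robot touches nothing.
It fails at once if the clipper, trimmer, comb or jar is moved by more than 30 mm (distance of any of clipper, trimmer, comb, jar from where it was at the start of the episode above 0.03 m).
It fails at once if the jar is tipped (angle between jar's own z axis and vertical above 0.5 rad).
It fails at once if the fingers handle a tablet (more than 2 N) (contact force between the fingers and tablet1 above 2 N or contact force between the fingers and tablet2 above 2 N or contact force between the fingers and tablet3 above 2 N or contact force between the fingers and tablet4 above 2 N or contact force between the fingers and tablet5 above 2 N or contact force between the fingers and tablet6 above 2 N).
It fails at once if a tablet is lifted (height (world z) of any of tablet1, tablet2, tablet3, tablet4, tablet5, tablet6 above 0.1 m).
Of guard1, guard2, guard3, clip1, clip2, clip3 only 4 to 6 are there at a start; the rules pass over those that are not, and their reading is None.
Of tablet1, tablet2, tablet3, tablet4, tablet5, tablet6 only 4 to 6 are there at a start; the rules pass over those that are not, and their reading is None.
At some moment in a run one of tablet1, tablet2, tablet3, tablet4, guard1, guard2, guard3, clip1, clip2, clip3 may be knocked a few centimetres aside while the robot is not near it.
It also fails if it takes over 210 s, if anything falls off the work surface, if the arm or the gripper's body presses on something with over 40 N, if the wrist force passes 120 N, or if a joint passes its speed limit or range.

### The arm

A 6-joint arm with a two-finger parallel gripper is mounted at the origin on the work surface. World frame = base frame: x ahead of the robot, y to its left, z up, the work surface at z = 0. Lengths are in mm, angles in rad, forces in N, time in s.
With the tool pointing down it reaches from about 400 to 925 mm from the base axis. Payload 3.4 kg.
Tool frame: the origin (TCP) lies between the finger pads; the fingertips stand 14 mm ahead of it and the grasp point (between the pads) lies 5 mm behind it (robot.tip_reach is the distance from the TCP to the fingertips, in mm); z points along the fingers, y is the line along which they close (so a half turn about z gives the same grasp; the last joint's range is limited). The gripper opens to 85 mm and grips with 20 to 120 N. Pads are 22 mm wide; open, the fingers measure 114 mm over their backs; the gripper's body (76 mm by 85 mm) begins 54 mm behind the grasp point. The pads swing forward as they close: fully open they stand 13 mm farther back than shut.
Start: joints at [1.065, 0.307, 1.506, -0, 1.328, -0.073], TCP at [241.186, 521.977, 245.305] pointing down, gripper open.
Joint ranges: [-3.12, 3.12], [-1.05, 2.28], [0.14, 2.33], [-1.42, 4.57], [0.1, 2.73], [-2.68, 2.68]. Speed limits (rad/s): [2.57, 2.57, 3.14, 3.14, 3.14, 3.14].

### API

Orientations are given as a unit quaternion [w, x, y, z].
In Python, from bench import robot, viewer, ticket gives the robot as it stands.
- The arm moves only by the tool step_arm, never from a script. Its argument "rows" is text: rows parted by semicolons, each of 5 numbers parted by spaces: the shift along the tool's x, y, z in m, then the turn about the tool's z in units of 5 degrees (1.0 is 5 degrees), then the finger opening in m, from 0 to 0.0854. In form: dx dy dz yaw fingers; .... A call has 1 to 10 rows; each row is the pose to reach, as a shift and turn from the pose commanded when the call began, along the tool's axes at that moment; what a row does not reach only later rows make up. A row lasts 1/8 s, in which the tool goes at most 62.5 mm and 10.7 degrees, less where a joint would pass 70% of its speed; a pose out of reach is approached as far as the arm can. A call with a gripper value outside its range is refused whole. The fingers move at their own pace and stop on an object; "newtons" is the grip in N (left out, the last holds). Time passes only in rows, so rows that repeat a pose let the fingers close. It gives the time, the measured TCP pose, the force, the opening and the grip force at its end, in the units of the state.
- robot.sense(): the state, without advancing time (a new reading comes with each control period).
- viewer.capture(name): name is "side" or "top" or "wrist"; returns a dict with "frame" (400x640x3 uint8, blue, green, red), "K" (3x3 intrinsics, pixels), "dist_coeffs" ([k1, k2, p1, p2, k3] as OpenCV has them; the pictures are not rectified), "R" (3x3) and "t" (3): a world point X has camera coordinates R X + t; the wrist camera has in their place "hand_eye" (4x4, takes a point from camera to tool coordinates, whose origin is the TCP and whose axes are the flange's). Camera axes: x right, y down, z forward; pixel columns grow to the right and rows downward; lengths in mm; the calibration is good to about 2 mm. A picture is of the moment at which its call begins: read the wrist's pose just before it. There is no depth.
- ticket.finish_job(): hands the job in; it is judged then, once.
The state is a dict: "time_s": time; "q": joint angles; "qd": joint speeds; "tau": joint torques, N m; "tool_pos": TCP position; "eef_rot": TCP orientation; "force": force on the tool from outside, world axes, zero at the start; "ft_torque": the same for the moment, N m; "grip_width": finger opening in mm; "finger_force": force on a finger pad.
Only numpy, scipy, OpenCV 4.12 (cv2) and the standard library are available. Lean on these libraries where they do the work, as an engineer would, in place of code of your own. Each camera call takes 0.05 s, during which the arm holds its last target. There are 200 camera calls.

## Working session

There is one attempt and no reset: what is moved stays moved. The work goes in short steps, Python scripts to look and compute and a tool call to move; the robot and the scene stay as the last step left them, time stands still between calls to the robot, and variables do not carry over. Pictures are saved under pics/ and viewed, at most 14 in all, crops included, and the job is handed in when it is done.

Besides the shell and the picture viewer there is one more tool, called after ">>>" by a JSON object that holds its "method" and its "body", one argument or row to a line. step_arm: Moves the arm, as the interface text tells. Its arguments: {"type":"object","properties":{"rows":{"type":"string"},"newtons":{"type":"number"}},"required":["rows"]}

```bash
mkdir -p pics; ls
python3 - <<'E'
from bench import robot, viewer, ticket
import cv2
s=robot.sense();print(s)
for n in("top","side"):
    c=viewer.capture(n);cv2.imwrite(f"pics/{n}0.png",c["frame"]);print(n,c["K"],c["dist_coeffs"],c["R"],c["t"])
E
```

```text
pics
{'time_s': 0.0, 'q': array([ 1.06450819e+00,  3.07591774e-01,  1.50766219e+00,  4.76222741e-06,
        1.32837877e+00, -7.34805987e-02]), 'qd': array([-6.86049990e-04, -2.42707022e-04,  2.69678153e-04,  2.84907099e-04,
       -8.14493807e-05,  8.66891811e-04]), 'tau': array([ 4.90246330e-04, -4.57557499e+01, -2.51913893e+01,  2.23531674e-04,
        1.33904247e-02, -6.27825301e-06]), 'tool_pos': array([240.8593896 , 521.40118229, 244.3744679 ]), 'eef_rot': array([-2.93783557e-04,  2.14719115e-01,  9.76675310e-01, -9.76818198e-04]), 'force': array([ 0.57396218, -1.02269032,  0.36185881]), 'ft_torque': array([ 0.02352021, -0.04396409, -0.03303821]), 'finger_force': 0.0, 'grip_width': 85.55615904355831}
top [[433.86401031   0.         320.79119228]
 [  0.         433.86401031 200.14465238]
 [  0.           0.           1.        ]] [-0.01681988  0.          0.          0.          0.        ] [[ 0.01938992 -0.99979664  0.0055424 ]
 [-0.99815369 -0.0196766  -0.05746333]
 [ 0.0575607  -0.00441795 -0.99833223]] [ -28.0926216   569.53266005 1042.76986399]
side [[397.98683742   0.         315.78565389]
 [  0.         397.98683742 196.83018292]
 [  0.           0.           1.        ]] [-0.08187516  0.          0.          0.          0.        ] [[-0.96140814 -0.27490703 -0.01097815]
 [-0.20758458  0.75099892 -0.62682475]
 [ 0.18056311 -0.60035552 -0.77908293]] [546.54028565 165.0327483  973.36508392]
```

View pics/top0.png

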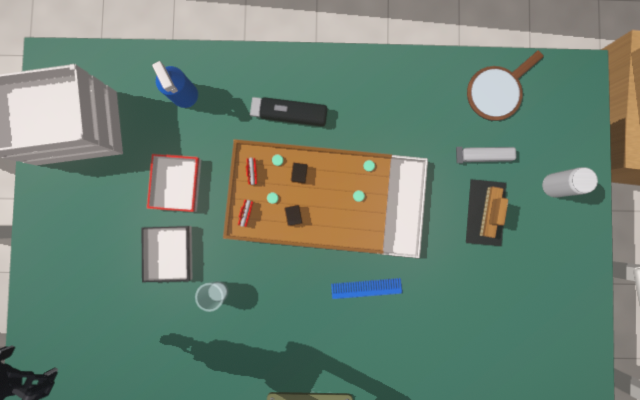

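View pics/side0.png

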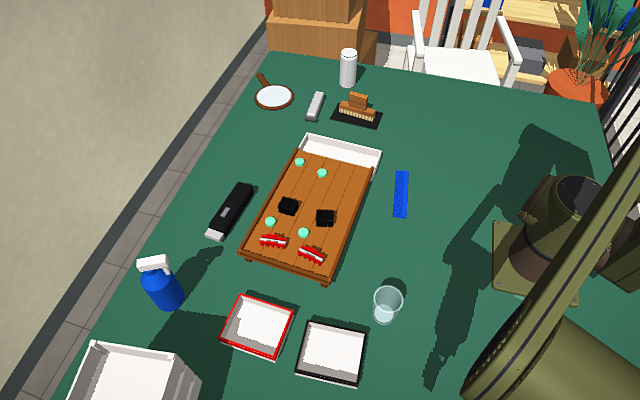

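Top view: tray in the middle with its open side to the right. It holds red clips at (251,171) and (245,213), guards at (299,173) and (293,215), and tablets at (278,160), (273,198), (369,166) and (359,196). The red bin is at (175,183), the black bin at (166,254), the brush and mat at (490,212), and the jar at (211,296). The side view shows the same counts.

```bash
cat > h.py <<'E'
from bench import robot, viewer
import numpy as np, cv2
from scipy.spatial.transform import Rotation as Ro
def ray(c,px):
    n=cv2.undistortPoints(np.float64(px).reshape(-1,1,2),c["K"],c["dist_coeffs"]).reshape(-1,2)
    return np.c_[n,np.ones(len(n))]
def plane(c,px,z):
    R=np.array(c["R"]);C=-R.T@np.array(c["t"]);d=ray(c,px)@R
    return (C+d*((z-C[2])/d[:,2])[:,None])[:,:2]
def wcap():
    s=robot.sense();c=viewer.capture("wrist");w,x,y,z=s["eef_rot"];T=np.eye(4)
    T[:3,:3]=Ro.from_quat([x,y,z,w]).as_matrix();T[:3,3]=s["tool_pos"]
    M=np.linalg.inv(T@np.array(c["hand_eye"]));c["R"]=M[:3,:3];c["t"]=M[:3,3];return c
def mask(c,name):
    h=cv2.cvtColor(c["frame"],cv2.COLOR_BGR2HSV);H,S,V=cv2.split(h)
    m={"green":(H>65)&(H<85)&(V>150)&(S>60),"red":((H<5)|(H>174))&(S>150)&(V>110),
       "black":(V<50),"white":(S<40)&(V>170),"wood":(H>8)&(H<22)&(S>110),"blk2":(V<60)}[name]
    return m.astype(np.uint8)*255
def blobs(m,amin=30,roi=None):
    if roi is not None:
        k=np.zeros_like(m);x0,y0,x1,y1=roi;k[y0:y1,x0:x1]=1;m=m*k
    cs,_=cv2.findContours(m,cv2.RETR_EXTERNAL,cv2.CHAIN_APPROX_NONE)
    return [k for k in cs if cv2.contourArea(k)>=amin]
def rect(c,k,z):
    p=plane(c,k.reshape(-1,2).astype(float),z);(x,y),(a,b),t=cv2.minAreaRect(p.astype(np.float32))
    if a<b:a,b,t=b,a,t+90
    return np.round([x,y,a,b,(t+90)%180-90],1)   # centre, long, short, long-axis angle deg
E
python3 - <<'E'
from h import *
c=viewer.capture("top")
for n,z,roi,a in[("green",55,(220,130,430,260),20),("red",74,(225,140,280,240),20),("black",72,(240,150,380,240),50),("red",34,(130,140,210,225),50),("black",34,(130,215,200,295),50),("black",4,(455,170,515,255),100),("wood",44,(215,130,400,265),500),("wood",86,(470,180,520,250),50),("white",33,(380,140,440,270),200),("white",34,(130,140,210,225),50),("white",34,(130,220,210,295),50)]:
    for k in blobs(mask(c,n),a,roi): print(n,z,rect(c,k,z),k.reshape(-1,2).mean(0).round(),cv2.contourArea(k))
print("corners tray",plane(c,[[236,141],[395,150],[389,256],[225,239]],54))
f=c["frame"];a=cv2.resize(f[130:265,220:435],None,fx=3,fy=3,interpolation=2);b=cv2.resize(f[160:265,450:530],None,fx=4,fy=3.857,interpolation=2)
cv2.imwrite("pics/crop1.png",a)
cv2.imwrite("pics/crop2.png",b)
E
```

```text
green 55 [571.7  98.1  23.5  21.2 -88.9] [272. 198.] 70.5
green 55 [ 580.4 -104.2   23.6   21.2  -88.9] [358. 196.] 70.5
green 55 [ 652.1 -129.2   23.7   21.4  -88.8] [369. 166.] 71.0
green 55 [661.4  88.   23.6  21.8  46.5] [277. 160.] 72.5
red 74 [533.5 149.3  56.9   4.5 -12.4] [248. 213.] 26.5
red 74 [631.4 137.4  56.3   5.2   5.2] [255. 171.] 27.0
wood 44 [577.8  15.4 377.4 237.2  85.6] [307. 196.] 15487.0
wood 86 [ 546.4 -417.4  115.9   45.2   -9.3] [495. 212.] 774.5
white 33 [ 559.6 -219.7  240.7   86.6   -4.4] [406. 198.] 3065.5
white 34 [601.4 327.5 115.4  69.3  -2.8] [179. 185.] 1208.5
white 34 [434.2 338.  117.9  70.    3.5] [171. 254.] 1353.0
corners tray [[ 704.39933361  187.11340097]
 [ 690.52185079 -190.64807296]
 [ 440.00522444 -178.97619602]
 [ 472.25421522  205.74773714]]
```

View pics/crop1.png

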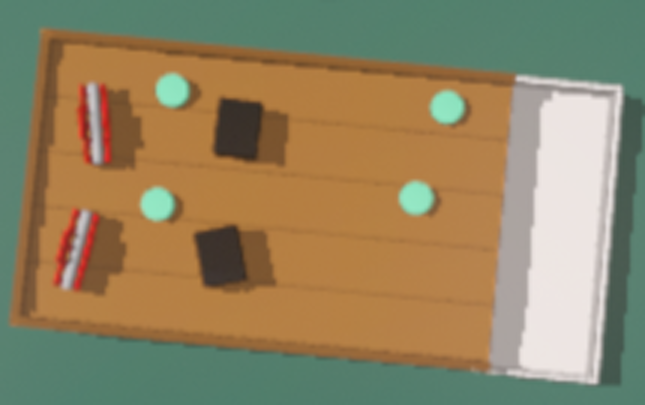

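Run:
```python
from h import *
c=viewer.capture("top");h=cv2.cvtColor(c["frame"],cv2.COLOR_BGR2HSV);f=h[...,2]
print(f[172:175,290:312],f[214,285:305],f[250:256,136:146],f[200,464:500],h[200,464:500,0])
print(h[171,242:262].tolist(), h[183,145:158].tolist())
print("he",wcap()["hand_eye"])
```

```text
[[177 141  87  61  58  58  58  57  57  57  57  57  57  58  57  57  67 108
  121 122 122 122]
 [177 134  76  59  58  58  58  58  57  57  58  58  58  59  57  56  72 108
  121 122 122 122]
 [176 133  76  60  59  58  58  59  57  57  58  57  57  58  57  58  82 111
  121 122 123 122]] [145  91  63  60  61  61  60  59  61  60  60  61  61  61  61  68 109 123
 125 125] [[130 130 130 131 128 110  79  96 115 116]
 [130 130 131 130 127 110  79  96 114 117]
 [131 130 130 131 127 110  79  97 115 116]
 [131 130 130 130 127 109  79  97 115 116]
 [131 131 131 131 127 110  79  96 114 117]
 [130 131 131 130 127 109  79  96 115 117]] [126 126 126 125 116  71  62  62  61  61  60  61  60  61  60  60  60  60
  59  60  67 111 170 171 150 146 164 176 164 140 135 133 133 138 141 145] [79 78 79 79 78 73 30 40 30 30 15  0 30 45 30 40 30 45 45 45 20 19 20 20
 17 15 15 16 15 15 15 14 15 15 15 15]
[[16, 161, 181], [16, 158, 181], [16, 160, 180], [14, 167, 179], [6, 196, 210], [2, 206, 181], [3, 191, 127], [1, 127, 135], [178, 23, 167], [173, 6, 181], [174, 8, 159], [2, 77, 142], [1, 196, 185], [2, 223, 185], [5, 196, 147], [12, 164, 121], [14, 154, 121], [14, 154, 121], [14, 153, 122], [15, 155, 122]] [[77, 82, 133], [78, 81, 132], [76, 71, 132], [18, 50, 133], [3, 145, 188], [2, 162, 200], [2, 85, 147], [8, 23, 121], [10, 19, 120], [10, 19, 123], [10, 17, 139], [12, 16, 163], [9, 15, 167]]
he [[ 4.96092163e-04 -9.57928596e-01 -2.87006201e-01  7.20001861e+01]
 [ 9.99999685e-01  6.52889252e-04 -4.50614923e-04  8.45901499e-01]
 [ 6.19040184e-04 -2.87005887e-01  9.57928618e-01 -1.28715079e+02]
 [ 0.00000000e+00  0.00000000e+00  0.00000000e+00  1.00000000e+00]]
```

```bash
cat >> h.py <<'E'
def hsv(c): return cv2.split(cv2.cvtColor(c["frame"],cv2.COLOR_BGR2HSV))
def nongreen(c):
    H,S,V=hsv(c); return (~((H>66)&(H<92)&(S>60))).astype(np.uint8)*255
def dark(c): H,S,V=hsv(c); return (V<80).astype(np.uint8)*255
def redc(c):
    H,S,V=hsv(c);m=(((H<9)|(H>170))&(S>110)).astype(np.uint8)*255
    return cv2.morphologyEx(m,cv2.MORPH_CLOSE,np.ones((7,7)))
E
python3 - <<'E'
from h import *
c=viewer.capture("top")
def show(n,m,z,roi,a):
    for k in blobs(m,a,roi): print(n,rect(c,k,z),k.reshape(-1,2).mean(0).round(),cv2.contourArea(k))
show("guard",dark(c),72,(240,150,380,240),60)
show("clip",redc(c),74,(230,145,280,235),40)
ng=nongreen(c)
show("binred z34",ng,34,(132,140,210,225),400)
show("binblk z34",ng,34,(132,218,210,290),400)
show("mat",ng,4,(455,170,530,255),400)
show("matdark",dark(c),4,(455,170,530,255),100)
show("tray+box",ng,44,(215,130,440,270),4000)
show("box",(mask(c,"white")),33,(388,140,440,270),200)
E
```

```text
guard [531.   45.8  41.   31.5  10.8] [293. 215.] 214.0
guard [629.8  35.   42.9  32.2  -5.9] [299. 173.] 226.0
clip [534.9 158.1  59.7  25.1 -14.3] [245. 213.] 225.5
clip [631.1 146.3  60.6  23.2   1.7] [251. 171.] 226.5
binred z34 [605.  327.  150.4 141.5  88.6] [178. 184.] 3374.0
binblk z34 [434.9 335.8 146.7 133.7 -86.7] [172. 254.] 3158.0
mat [ 548.3 -430.7  157.8   99.    -4.5] [486. 212.] 2269.5
matdark [ 548.6 -427.9  157.8   92.3   -4.4] [485. 212.] 1163.0
tray+box [573.9 -35.3 485.6 243.9  85.5] [327. 199.] 20323.0
box [ 559.6 -219.8  240.7   86.6   -4.2] [407. 198.] 2976.5
```

The crop confirms 2 clips, 2 guards and 4 tablets, and the measured sizes fit. The next script finds the bin centres and plans the first move.

```bash
cat >> h.py <<'E'
def plan(*ts):
    """targets (x,y,z,world angle of tool y in deg or None) -> shifts in the tool axes now, m and 5-degree units"""
    s=robot.sense();w,x,y,z=s["eef_rot"];R=Ro.from_quat([x,y,z,w]).as_matrix()
    a0=np.degrees(np.arctan2(R[1,1],R[0,1]))
    print("now",s["tool_pos"].round(1),"ang",a0.round(1),"grip",round(s["grip_width"],1),"q6",s["q"][5].round(2),"F",s["force"].round(1),"ff",round(s["finger_force"],1),"t",round(s["time_s"],2))
    for t in ts:
        d=R.T@(np.array(t[:3])-s["tool_pos"])/1000
        da=0 if t[3] is None else (t[3]-a0+90)%180-90
        print(t,"->",d.round(4),"yaw",round(-da/5,2),"rows>=",int(np.ceil(max(np.abs(d).max()/.0625,abs(da)/10.7))))
E
python3 - <<'E'
from h import *
c=viewer.capture("top")
print("binred",plane(c,[[152,156],[198,156],[196,211],[150,209]],34).round(), "binblk",plane(c,[[143,229],[189,228],[190,281],[142,282]],34).round())
plan((630,35,160,84),(531,46,160,101))
E
```

```text
binred [[668. 393.]
 [670. 282.]
 [537. 282.]
 [540. 392.]] binblk [[491. 407.]
 [496. 297.]
 [370. 290.]
 [366. 404.]]
now [241.1 521.9 245.1] ang 65.2 grip 85.2 q6 -0.07 F [-0.3 -0.3  0.4] ff 0.0 t 0.35
(630, 35, 160, 84) -> [-0.5572 -0.2788  0.0852] yaw -3.76 rows>= 9
(531, 46, 160, 101) -> [-0.4627 -0.3104  0.0852] yaw -7.16 rows>= 8
```

>>> {"method": "step_arm", "body": {
  "rows": "-0.557 -0.279 0.085 -3.76 0.052;-0.557 -0.279 0.085 -3.76 0.052;-0.557 -0.279 0.085 -3.76 0.052;-0.557 -0.279 0.085 -3.76 0.052;-0.557 -0.279 0.085 -3.76 0.052;-0.557 -0.279 0.085 -3.76 0.052;-0.557 -0.279 0.085 -3.76 0.052;-0.557 -0.279 0.085 -3.76 0.052;-0.557 -0.279 0.085 -3.76 0.052;-0.557 -0.279 0.085 -3.76 0.052",
  "newtons": 40
}}

```text
time_s: 1.6
tool_pos: [626.6, 39.0, 161.1]
eef_rot: [0.0, 0.052, 0.999, 0.0]
force: [-0.4, 0.2, 0.0]
grip_width: 51.9
finger_force: 0.0
```

Run:
```python
from h import *
c=wcap();cv2.imwrite("pics/w1.png",c["frame"])
for k in blobs(dark(c),800): print("guard",rect(c,k,72),k.reshape(-1,2).mean(0).round())
plan((630,35,62,84))
```

```text
guard [706.7 301.4 112.7  66.6   7.5] [611. 260.]
guard [629.4  32.6  48.1  32.8  -6. ] [316. 215.]
guard [589.4 215.   97.7  24.1  -5.7] [542. 138.]
guard [533.7  43.   43.1  32.2  12.1] [315.  88.]
guard [800.2  -3.2 587.9 432.9 -67.4] [346. 292.]
guard [5.017e+02 2.255e+02 2.520e+01 2.010e+01 2.000e-01] [564.  19.]
now [632.2  32.  160. ] ang 83.8 grip 51.8 q6 -1.47 F [ 5.6 -4.2  0.3] ff 0.0 t 1.65
(630, 35, 62, 84) -> [0.0031 0.0032 0.098 ] yaw -0.04 rows>= 2
```

View pics/w1.png

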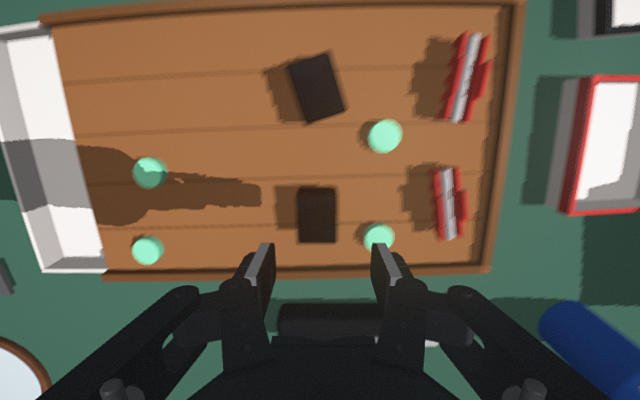

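Wrist view: two guards at (316,215) and (315,88), clips at (465,78) and (449,203), tablets beside the guards but clear of the finger paths. Descending on the first guard.

>>> {"method": "step_arm", "body": {
  "rows": "0 0 0.05 0 0.052;0 0 0.098 0 0.052;0 0 0.098 0 0.052;0 0 0.098 0 0.052;0 0 0.098 0 0.015;0 0 0.098 0 0.015;0 0 0.098 0 0.015;0 0 0.098 0 0.015;0 0 0.05 0 0.015;0 0 -0.01 0 0.015",
  "newtons": 40
}}

```text
time_s: 2.9
tool_pos: [624.2, 40.8, 171.8]
eef_rot: [-0.001, 0.052, 0.999, -0.0]
force: [0.7, 0.2, -0.4]
grip_width: 32.9
finger_force: 41.4
```

Run:
```python
from h import *
plan((631,35,170,84),(456,349,170,84),(456,349,80,84))
```

```text
now [624.2  40.8 171.8] ang 84.0 grip 32.9 q6 -1.47 F [ 0.7  0.2 -0.4] ff 41.4 t 2.9
(631, 35, 170, 84) -> [-0.0074 -0.0051  0.0018] yaw 0.0 rows>= 1
(456, 349, 170, 84) -> [0.1994 0.2889 0.0023] yaw 0.0 rows>= 5
(456, 349, 80, 84) -> [0.1992 0.289  0.0923] yaw 0.0 rows>= 5
```

>>> {"method": "step_arm", "body": {
  "rows": "0.195 0.290 0 0 0.015;0.195 0.290 0 0 0.015;0.195 0.290 0 0 0.015;0.195 0.290 0 0 0.015;0.195 0.290 0 0 0.015;0.195 0.290 0 0 0.015;0.195 0.290 0 0 0.015;0.195 0.290 0 0 0.015;0.195 0.290 0.06 0 0.015;0.195 0.290 0.12 0 0.015"
}}

```text
time_s: 4.15
tool_pos: [463.9, 348.8, 51.5]
eef_rot: [0.002, 0.053, 0.999, 0.001]
force: [0.2, -0.4, -0.8]
grip_width: 33.1
finger_force: 41.4
```

Run:
```python
from h import *
plan((461,350,30,90),(531,46,160,101),(531,46,62,101))
```

```text
now [463.9 348.8  51.5] ang 83.9 grip 33.1 q6 -0.89 F [ 0.2 -0.4 -0.8] ff 41.4 t 4.15
(461, 350, 30, 90) -> [0.0031 0.0008 0.0215] yaw -1.22 rows>= 1
(531, 46, 160, 101) -> [-0.0994 -0.2937 -0.1088] yaw -3.42 rows>= 5
(531, 46, 62, 101) -> [-0.099  -0.2939 -0.0108] yaw -3.42 rows>= 5
```

>>> {"method": "step_arm", "body": {
  "rows": "0.002 0 0.022 -1 0.015;0.002 0 0.022 -1 0.015;0.002 0 0.022 -1 0.052;0.002 0 0.022 -1 0.052;0.002 0 0.022 -1 0.052;0 0 -0.04 -1.5 0.052;-0.02 -0.05 -0.1 -2.5 0.052;-0.06 -0.11 -0.11 -3.4 0.052;-0.099 -0.17 -0.11 -3.4 0.052;-0.099 -0.23 -0.11 -3.4 0.052"
}}

```text
time_s: 5.4
tool_pos: [536.4, 136.1, 162.3]
eef_rot: [0.003, -0.096, 0.995, 0.0]
force: [0.6, -0.4, 0.4]
grip_width: 52.1
finger_force: 0.0
```

```bash
cat >> h.py <<'E'
def survey(c=None):
    c=c or viewer.capture("top");r=(232,142,395,250)
    for k in blobs(dark(c),60,r): print("guard",rect(c,k,72))
    for k in blobs(redc(c),60,r): print("clip",rect(c,k,74))
    for k in blobs(mask(c,"green"),20,(220,130,440,265)): print("tablet",rect(c,k,55)[:2])
E
python3 - <<'E'
from h import *
survey()
plan((531,46,62,101))
E
```

```text
guard [530.9  46.3  41.   32.6  10.7]
guard [550.4 131.4 196.4  75.    5.3]
clip [631.1 146.3  60.6  23.2   1.7]
tablet [573.4  95.9]
tablet [ 580.4 -104.2]
tablet [ 652.1 -129.2]
tablet [661.4  88. ]
now [535.2 128.2 161.8] ang 100.9 grip 51.7 q6 -1.59 F [-1.3 -4.9 -0.7] ff 0.0 t 5.45
(531, 46, 62, 101) -> [ 0.0197 -0.0793  0.1003] yaw -0.03 rows>= 2
```

>>> {"method": "step_arm", "body": {
  "rows": "0.019 -0.061 0.0 0 0.052;0.019 -0.061 0.02 0 0.052;0.019 -0.061 0.04 0 0.052;0.019 -0.061 0.04 0 0.052;0.019 -0.061 0.04 0 0.052"
}}

```text
time_s: 6.08
tool_pos: [526.9, 74.2, 121.3]
eef_rot: [0.0, -0.096, 0.995, -0.0]
force: [-0.0, 0.2, 0.9]
grip_width: 51.9
finger_force: 0.0
```

Run:
```python
from h import *
plan((531,46,62,101))
```

```text
now [526.9  74.2 121.3] ang 101.0 grip 51.9 q6 -1.7 F [-0.   0.2  0.9] ff 0.0 t 6.08
(531, 46, 62, 101) -> [ 0.0014 -0.0285  0.0593] yaw 0.01 rows>= 1
```

>>> {"method": "step_arm", "body": {
  "rows": "0.001 -0.028 0.0 0 0.052;0.001 -0.028 0.02 0 0.052;0.001 -0.028 0.059 0 0.052;0.001 -0.028 0.059 0 0.052;0.001 -0.028 0.059 0 0.052;0.001 -0.028 0.059 0 0.015;0.001 -0.028 0.059 0 0.015;0.001 -0.028 0.059 0 0.015;0.001 -0.028 0 0 0.015;0.001 -0.028 -0.05 0 0.015"
}}

```text
time_s: 7.32
tool_pos: [530.9, 46.2, 172.4]
eef_rot: [0.0, -0.096, 0.995, -0.0]
force: [-0.1, -0.1, 0.0]
grip_width: 33.2
finger_force: 39.9
```

Run:
```python
from h import *
plan((399,350,170,90),(399,350,30,90))
survey()
```

```text
now [530.9  46.2 172.4] ang 101.0 grip 33.2 q6 -1.76 F [-0.1 -0.1  0. ] ff 39.9 t 7.33
(399, 350, 170, 90) -> [0.0715 0.3234 0.0024] yaw 2.2 rows>= 6
(399, 350, 30, 90) -> [0.0715 0.3234 0.1424] yaw 2.2 rows>= 6
guard [536.3 177.5 165.7  82.5  23.5]
clip [642.7 146.6  37.4  23.2   1.7]
tablet [ 580.4 -104.2]
tablet [ 652.1 -129.2]
tablet [661.4  88. ]
```

>>> {"method": "step_arm", "body": {
  "rows": "0.0715 0.3234 0 2.2 0.015;0.0715 0.3234 0 2.2 0.015;0.0715 0.3234 0 2.2 0.015;0.0715 0.3234 0 2.2 0.015;0.0715 0.3234 0 2.2 0.015;0.0715 0.3234 0 2.2 0.015;0.0715 0.3234 0 2.2 0.015;0.0715 0.3234 0.05 2.2 0.015;0.0715 0.3234 0.1 2.2 0.015;0.0715 0.3234 0.142 2.2 0.015"
}}

```text
time_s: 8.62
tool_pos: [399.4, 348.6, 27.5]
eef_rot: [0.0, 0.0, 1.0, -0.0]
force: [0.3, 0.1, -1.0]
grip_width: 33.2
finger_force: 40.0
```

>>> {"method": "step_arm", "body": {
  "rows": "0 0 0 0 0.015;0 0 0 0 0.048;0 0 0 0 0.048;0 0 0 0 0.048;0 0 -0.06 0 0.048;0 0 -0.12 0 0.048;0 0 -0.13 0 0.048"
}}

```text
time_s: 9.5
tool_pos: [401.5, 352.1, 164.0]
eef_rot: [0.004, -0.0, 1.0, 0.003]
force: [-0.0, 0.3, -0.7]
grip_width: 48.0
finger_force: 0.0
```

Run:
```python
from h import *
plan((535,158,160,76),(631,146,160,92))
survey()
```

```text
now [401.5 352.1 164. ] ang 90.0 grip 48.0 q6 -0.93 F [-0.   0.3 -0.7] ff 0.0 t 9.5
(535, 158, 160, 76) -> [-0.1334 -0.1942  0.0039] yaw 2.8 rows>= 4
(631, 146, 160, 92) -> [-0.2294 -0.2062  0.0046] yaw -0.4 rows>= 4
clip [534.6 158.2  59.6  24.6 -12.4]
clip [631.1 146.3  60.6  23.2   1.7]
tablet [571.7  98.1]
tablet [ 580.4 -104.2]
tablet [ 652.1 -129.2]
tablet [661.4  88. ]
```

>>> {"method": "step_arm", "body": {
  "rows": "-0.1334 -0.1942 0 2.7 0.048;-0.1334 -0.1942 0 2.7 0.048;-0.1334 -0.1942 0 2.7 0.048;-0.1334 -0.1942 0 2.7 0.048;-0.1334 -0.1942 0 2.7 0.048;-0.1334 -0.1942 0 2.7 0.048;-0.1334 -0.1942 0.05 2.7 0.048;-0.1334 -0.1942 0.08 2.7 0.048;-0.1334 -0.1942 0.08 2.7 0.048"
}}

```text
time_s: 10.68
tool_pos: [528.7, 156.6, 76.1]
eef_rot: [-0.004, 0.116, 0.993, -0.001]
force: [0.2, -0.0, 0.5]
grip_width: 47.8
finger_force: 0.0
```

Run:
```python
from h import *
plan((535,158,65,77))
```

```text
now [528.7 156.6  76.1] ang 76.6 grip 47.8 q6 -1.13 F [ 0.2 -0.   0.5] ff 0.0 t 10.68
(535, 158, 65, 77) -> [-0.0059  0.0029  0.011 ] yaw -0.08 rows>= 1
```

>>> {"method": "step_arm", "body": {
  "rows": "-0.006 0.002 0 0 0.048;-0.006 0.002 0.011 0 0.048;-0.006 0.002 0.011 0 0.048;-0.006 0.002 0.011 0 0.01;-0.006 0.002 0.011 0 0.01;-0.006 0.002 0.011 0 0.01;-0.006 0.002 0.011 0 0.01;-0.006 0.002 -0.05 0 0.01;-0.006 0.002 -0.1 0 0.01;-0.006 0.002 -0.1 0 0.01"
}}

```text
time_s: 11.92
tool_pos: [541.7, 157.0, 182.9]
eef_rot: [0.004, 0.118, 0.993, 0.002]
force: [0.5, -0.3, -0.9]
grip_width: 23.1
finger_force: 39.5
```

Run:
```python
from h import *
plan((604,315,170,90),(604,360,170,90))
```

```text
now [541.7 157.  182.9] ang 76.5 grip 23.1 q6 -1.13 F [ 0.5 -0.3 -0.9] ff 39.5 t 11.93
(604, 315, 170, 90) -> [-0.0236  0.1681  0.0138] yaw -2.7 rows>= 3
(604, 360, 170, 90) -> [-0.0131  0.2118  0.0138] yaw -2.7 rows>= 4
```

>>> {"method": "step_arm", "body": {
  "rows": "-0.042 0.195 0 15.3 0.01;-0.042 0.195 0 15.3 0.01;-0.042 0.195 0 15.3 0.01;-0.042 0.195 0 15.3 0.01;-0.042 0.195 0 15.3 0.01;-0.042 0.195 0 15.3 0.01;-0.042 0.195 0 15.3 0.01;-0.042 0.195 0 15.3 0.01;-0.042 0.195 0.05 15.3 0.01;-0.042 0.195 0.1 15.3 0.01"
}}

```text
time_s: 13.18
tool_pos: [625.2, 336.2, 77.5]
eef_rot: [0.0, 0.706, 0.708, 0.001]
force: [1.3, -0.6, -1.5]
grip_width: 23.1
finger_force: 39.6
```

Run:
```python
from h import *
plan((628,337,31,0))
```

```text
now [625.2 336.2  77.5] ang 0.2 grip 23.1 q6 0.43 F [ 1.3 -0.6 -1.5] ff 39.6 t 13.18
(628, 337, 31, 0) -> [0.0008 0.0028 0.0465] yaw 0.04 rows>= 1
```

>>> {"method": "step_arm", "body": {
  "rows": "0 0 0 0 0.01;0 0 0.046 0 0.01;0 0 0.046 0 0.01;0 0 0.046 0 0.01;0 0 0.046 0 0.033;0 0 0.046 0 0.033;0 0 0.046 0 0.033;0 0 0 0 0.033;0 0 -0.09 0 0.048;0 0 -0.09 0 0.048"
}}

```text
time_s: 14.42
tool_pos: [626.9, 337.1, 173.4]
eef_rot: [0.001, 0.707, 0.707, 0.003]
force: [1.3, -0.3, -0.3]
grip_width: 47.8
finger_force: 0.0
```

Run:
```python
from h import *
plan((631,146,160,92))
survey()
```

```text
now [626.9 337.1 173.4] ang 0.0 grip 47.8 q6 0.43 F [ 1.3 -0.3 -0.3] ff 0.0 t 14.43
(631, 146, 160, 92) -> [-0.1911  0.004   0.0129] yaw 17.6 rows>= 9
clip [631.  146.1  59.2  25.6   8.8]
tablet [571.7  96.9]
tablet [ 580.5 -105.4]
tablet [ 652.1 -129.2]
tablet [661.4  88. ]
```

>>> {"method": "step_arm", "body": {
  "rows": "-0.191 0.004 0 -18.8 0.048;-0.191 0.004 0 -18.8 0.048;-0.191 0.004 0 -18.8 0.048;-0.191 0.004 0 -18.8 0.048;-0.191 0.004 0 -18.8 0.048;-0.191 0.004 0 -18.8 0.048;-0.191 0.004 0 -18.8 0.048;-0.191 0.004 0 -18.8 0.048;-0.191 0.004 0 -18.8 0.048;-0.191 0.004 0 -18.8 0.048"
}}

```text
time_s: 15.72
tool_pos: [628.8, 145.1, 168.3]
eef_rot: [-0.0, -0.034, 0.999, -0.0]
force: [-0.6, 0.4, -0.1]
grip_width: 47.8
finger_force: 0.0
```

Run:
```python
from h import *
plan((631,146,65,94))
c=wcap()
for k in blobs(redc(c),800): print("clip",rect(c,k,74),k.reshape(-1,2).mean(0).round())
```

```text
now [628.8 145.1 168.3] ang 93.9 grip 47.8 q6 -1.48 F [-0.6  0.4 -0.1] ff 0.0 t 15.72
(631, 146, 65, 94) -> [-0.0024  0.0007  0.1033] yaw -0.02 rows>= 2
clip [598.5 308.4 111.8 101.2  -3. ] [521. 181.]
```

Run:
```python
from h import *
c=wcap();cv2.imwrite("pics/w2.png",c["frame"])
for k in blobs(redc(c),100): print("clip",rect(c,k,74),k.reshape(-1,2).mean(0).round())
```

```text
clip [631.  138.7  61.9   7.7   5.5] [315. 209.]
clip [629.5 154.2  62.8   7.7   5.3] [333. 209.]
clip [598.4 308.4 111.7 101.2  -3. ] [520. 179.]
```

View pics/w2.png

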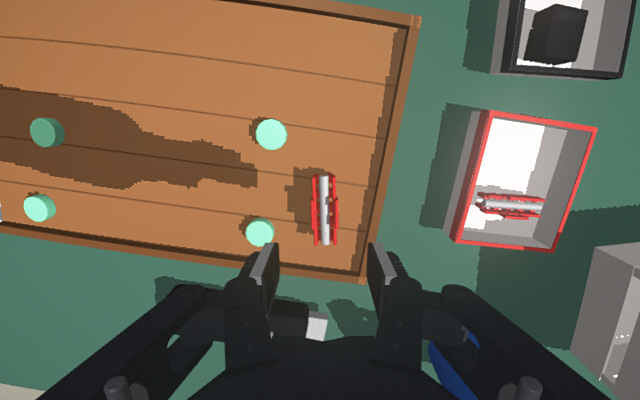

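Clip 2 is at pixel (323,209), angle 5°. Clip 1 lies in the red bin and a guard is visible in the black bin.

>>> {"method": "step_arm", "body": {
  "rows": "-0.002 0.001 0.05 0 0.048;-0.002 0.001 0.1 0 0.048;-0.002 0.001 0.103 0 0.048;-0.002 0.001 0.103 0 0.048;-0.002 0.001 0.103 0 0.01;-0.002 0.001 0.103 0 0.01;-0.002 0.001 0.103 0 0.01;-0.002 0.001 0.103 0 0.01;-0.002 0.001 0.05 0 0.01;-0.002 0.001 -0.005 0 0.01"
}}

```text
time_s: 17.08
tool_pos: [630.3, 146.2, 174.6]
eef_rot: [-0.001, -0.035, 0.999, -0.0]
force: [1.1, -0.6, 0.2]
grip_width: 23.1
finger_force: 39.9
```

Run:
```python
from h import *
plan((577,337,170,0))
```

```text
now [630.3 146.2 174.6] ang 94.0 grip 23.1 q6 -1.48 F [ 1.1 -0.6  0.2] ff 39.9 t 17.07
(577, 337, 170, 0) -> [0.0399 0.194  0.0046] yaw -17.2 rows>= 9
```

Turn with yaw +18.8 to stay away from the q6 limit.

>>> {"method": "step_arm", "body": {
  "rows": "0.04 0.194 0 18.8 0.01;0.04 0.194 0 18.8 0.01;0.04 0.194 0 18.8 0.01;0.04 0.194 0 18.8 0.01;0.04 0.194 0 18.8 0.01;0.04 0.194 0 18.8 0.01;0.04 0.194 0 18.8 0.01;0.04 0.194 0 18.8 0.01;0.04 0.194 0 18.8 0.01;0.04 0.194 0 18.8 0.01"
}}

```text
time_s: 18.32
tool_pos: [577.5, 337.1, 174.2]
eef_rot: [0.0, 0.707, 0.708, 0.0]
force: [-1.2, 0.6, -0.0]
grip_width: 23.0
finger_force: 40.0
```

Run:
```python
from h import *
plan((577,337,31,0))
```

```text
now [577.5 337.1 174.2] ang 0.1 grip 23.0 q6 0.46 F [-1.2  0.6 -0. ] ff 40.0 t 18.32
(577, 337, 31, 0) -> [-1.000e-04 -6.000e-04  1.432e-01] yaw 0.02 rows>= 3
```

>>> {"method": "step_arm", "body": {
  "rows": "0 0 0.06 0 0.01;0 0 0.12 0 0.01;0 0 0.143 0 0.01;0 0 0.143 0 0.01;0 0 0.143 0 0.033;0 0 0.143 0 0.033;0 0 0.143 0 0.033;0 0 0.09 0 0.033;0 0 0.03 0 0.06;0 0 0 0 0.06"
}}

```text
time_s: 19.58
tool_pos: [579.2, 337.9, 178.1]
eef_rot: [0.001, 0.707, 0.707, 0.003]
force: [-0.5, 0.5, -0.4]
grip_width: 60.1
finger_force: 0.0
```

Run:
```python
from h import *
plan((548,-200,200,85))
c=viewer.capture("top");f=c["frame"]
cv2.imwrite("pics/t2.png",np.hstack([cv2.resize(f[130:300,125:255],None,fx=3,fy=3,interpolation=2),cv2.resize(f[160:330,455:535],None,fx=3,fy=3,interpolation=2)]))
for k in blobs(mask(c,"wood"),50,(455,170,530,255)): print("brush",rect(c,k,86),k.reshape(-1,2)[:,0].min(),k.reshape(-1,2)[:,0].max())
```

```text
now [579.2 337.9 178.1] ang 0.0 grip 60.1 q6 0.46 F [-0.5  0.5 -0.4] ff 0.0 t 19.57
(548, -200, 200, 85) -> [-0.5378 -0.0313 -0.0236] yaw -17.0 rows>= 9
brush [ 546.4 -417.4  115.9   45.2   -9.3] 483 507
```

View pics/t2.png

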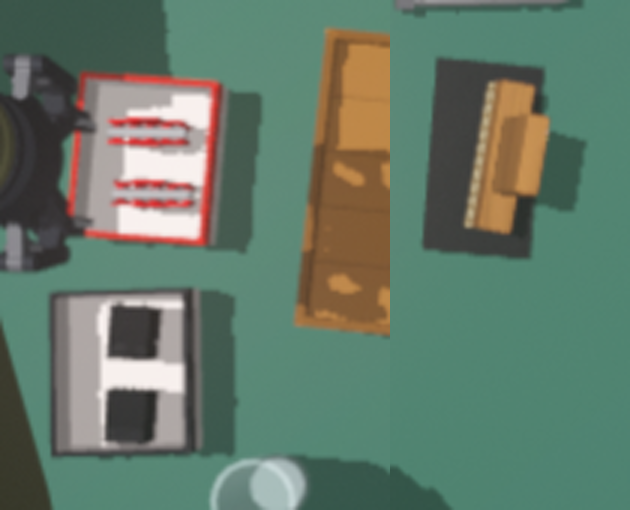

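The crop shows two guards in the black bin, two clips in the red bin, and the brush standing on the mat. Now going over the brush.

>>> {"method": "step_arm", "body": {
  "rows": "-0.62 -0.03 -0.05 19.8 0.05;-0.62 -0.03 -0.05 19.8 0.05;-0.62 -0.03 -0.05 19.8 0.05;-0.62 -0.03 -0.05 19.8 0.05;-0.62 -0.03 -0.05 19.8 0.05;-0.62 -0.03 -0.05 19.8 0.05;-0.62 -0.03 -0.05 19.8 0.05;-0.62 -0.03 -0.05 19.8 0.05;-0.62 -0.03 -0.05 19.8 0.05;-0.62 -0.03 -0.05 19.8 0.05"
}}

```text
time_s: 20.88
tool_pos: [547.1, -285.0, 223.8]
eef_rot: [0.0, 0.997, -0.08, 0.0]
force: [0.4, 0.2, -0.3]
grip_width: 50.2
finger_force: 0.0
```

Run:
```python
from h import *
plan((530,-400,230,-99))
c=viewer.capture("top")
print(plane(c,[[504.7,211]],86), plane(c,[[501.7,197.5],[508.3,199.3],[505,225]],86))
```

```text
now [ 547.1 -285.   223.8] ang -99.1 grip 50.2 q6 1.18 F [ 0.4  0.2 -0.3] ff 0.0 t 20.88
(530, -400, 230, -99) -> [ 0.0014  0.1162 -0.0062] yaw -0.03 rows>= 2
[[ 549.36950389 -438.18459559]] [[ 580.21654532 -431.40013695]
 [ 576.38091551 -446.64402221]
 [ 517.36523839 -438.73204193]]
```

>>> {"method": "step_arm", "body": {
  "rows": "0.026 0.151 0 0 0.05;0.026 0.151 0 0 0.05;0.026 0.151 0 0 0.05;0.026 0.151 0 0 0.05;0.026 0.151 0.01 0 0.05;0.026 0.151 0.01 0 0.05"
}}

```text
time_s: 21.68
tool_pos: [549.1, -433.8, 212.2]
eef_rot: [-0.001, 0.997, -0.078, -0.001]
force: [0.6, 1.0, -0.4]
grip_width: 49.9
finger_force: 0.0
```

Run:
```python
from h import *
plan((549,-438,75,-99))
c=wcap();cv2.imwrite("pics/w3.png",c["frame"])
H,S,V=hsv(c)
for k in blobs(mask(c,"wood"),300): print("wood",rect(c,k,86),k.reshape(-1,2).min(0),k.reshape(-1,2).max(0))
```

```text
now [ 549.1 -433.8  212.2] ang -98.9 grip 49.9 q6 1.0 F [ 0.6  1.  -0.4] ff 0.0 t 21.68
(549, -438, 75, -99) -> [0.0009 0.0045 0.1372] yaw 0.02 rows>= 3
wood [ 308.4 -722.1  168.    55.1   44.4] [554 310] [630 384]
wood [ 562.4 -437.    99.5   21.5   -9.4] [313 131] [337 236]
wood [ 576.  -132.5  209.1  174.5   -4.4] [  0 105] [130 307]
```

View pics/w3.png

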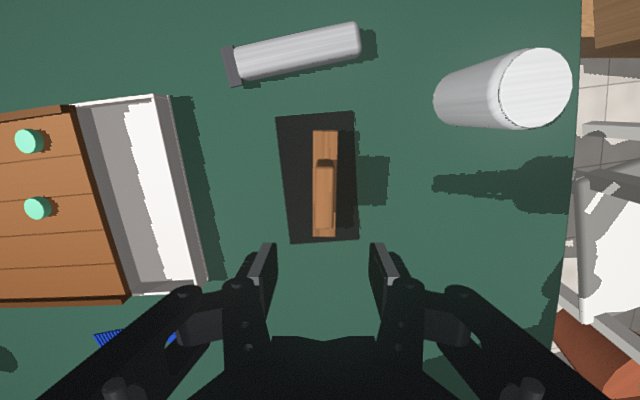

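Handle top at about (325,197), head from row 131 to 236, centred between the fingers. The trimmer is well clear.

Run:
```python
from h import *
plan((549,-437,70,-99))
c=wcap()
print(plane(c,[[325,197],[316,166],[334,166],[334,229],[316,229]],86))
print("head",plane(c,[[313,131],[337,131],[336,236],[313,236]],34))
M=dark(c)
for k in blobs(M,2000,(265,100,360,250)): print("mat",rect(c,k,4))
```

```text
now [ 549.4 -434.1  212.8] ang -98.9 grip 49.7 q6 1.0 F [ 0.1  0.5 -0.2] ff 0.0 t 21.73
(549, -437, 70, -99) -> [0.0003 0.0031 0.1428] yaw 0.02 rows>= 3
[[ 552.50523453 -436.16162167]
 [ 582.57083502 -432.53804216]
 [ 580.05907512 -448.65164599]
 [ 519.40107825 -439.88426252]
 [ 522.08470028 -422.67007595]]
head [[ 611.57757716 -432.79752399]
 [ 607.67689798 -457.82320422]
 [ 489.21904895 -439.85280276]
 [ 493.37879985 -413.16621832]]
mat [ 549.9 -431.8  159.6   96.    -4.4]
```

>>> {"method": "step_arm", "body": {
  "rows": "0.002 0.002 0.05 0 0.05;0.002 0.002 0.1 0 0.05;0.002 0.002 0.13 0 0.05;0.002 0.002 0.156 0 0.05;0.002 0.002 0.156 0 0.05;0.002 0.002 0.156 0 0.05;0.002 0.002 0.156 0 0.005;0.002 0.002 0.156 0 0.005;0.002 0.002 0.156 0 0.005;0.002 0.002 0.156 0 0.005",
  "newtons": 80
}}

```text
time_s: 23.02
tool_pos: [552.1, -438.9, 59.1]
eef_rot: [0.001, 0.997, -0.079, 0.001]
force: [0.6, 0.3, 6.1]
grip_width: 17.0
finger_force: 78.2
```

```bash
cat >> h.py <<'E'
TO=np.array([572.9,4.1]);TA=np.radians(-4.5)
def tl(p): # world -> tray
    d=np.atleast_2d(p)-TO;return np.c_[d@[np.cos(TA),np.sin(TA)],d@[-np.sin(TA),np.cos(TA)]].round(1)
def tw(x,y): return TO+np.array([np.cos(TA)*x-np.sin(TA)*y,np.sin(TA)*x+np.cos(TA)*y])
E
python3 - <<'E'
from h import *
plan((551,-436,56,-99))
c=viewer.capture("top")
g=lambda L:np.array(L)/3+[220,130]
print("rim+y",tl(plane(c,g([[41,29],[10,324]]),54)))
print("deck edge",tl(plane(c,g([[514,77],[490,368]]),44)))
print("box far",tl(plane(c,g([[622,87],[600,383]]),33)))
for k in blobs(mask(c,"green"),20,(220,130,440,265)):p=rect(c,k,55)[:2];print("tablet",p,tl(p))
E
```

```text
now [ 552.1 -438.9   59.1] ang -99.0 grip 17.0 q6 1.0 F [0.6 0.3 6.1] ff 78.2 t 23.02
(551, -436, 56, -99) -> [-0.0015 -0.0028  0.0031] yaw -0.0 rows>= 1
rim+y [[ 119.4  198.6]
 [-114.2  197.3]]
deck edge [[ 119.9 -179. ]
 [-112.2 -180.6]]
box far [[ 122.5 -268.3]
 [-116.  -270.7]]
tablet [571.7  96.9] [[-8.5 92.4]]
tablet [ 580.4 -104.2] [[  16.  -107.4]]
tablet [ 652.1 -129.2] [[  89.4 -126.7]]
tablet [661.4  88. ] [[81.6 90.6]]
```

>>> {"method": "step_arm", "body": {
  "rows": "0 0 -0.02 0 0.005;0 0 -0.06 0 0.005;0 0 -0.11 0 0.005;0 0 -0.13 0 0.005;0 0 -0.13 0 0.005;0 0 -0.13 0 0.005"
}}

```text
time_s: 23.82
tool_pos: [550.2, -437.7, 185.8]
eef_rot: [-0.001, 0.997, -0.078, -0.001]
force: [0.9, 0.5, -1.6]
grip_width: 17.1
finger_force: 78.1
```

```bash
sed -i 's/^TO=.*;TA/TO=np.array([575.8,9.1]);TA/' h.py
python3 - <<'E'
from h import *
for p in((-20,140),(-20,-190),(45,140),(45,-190)): print(p,tw(*p).round(1))
plan((*tw(-20,140),190,-94.5))
c=wcap();cv2.imwrite("pics/w4.png",c["frame"])
E
```

```text
(-20, 140) [566.8 150.2]
(-20, -190) [ 541.  -178.7]
(45, 140) [631.6 145.1]
(45, -190) [ 605.8 -183.8]
now [ 550.2 -437.7  185.8] ang -99.0 grip 17.1 q6 1.0 F [ 0.9  0.5 -1.6] ff 78.1 t 23.82
(np.float64(566.8459267272357), np.float64(150.23760863719482), 190, -94.5) -> [-0.0756 -0.5833 -0.003 ] yaw -0.9 rows>= 10
```

View pics/w4.png

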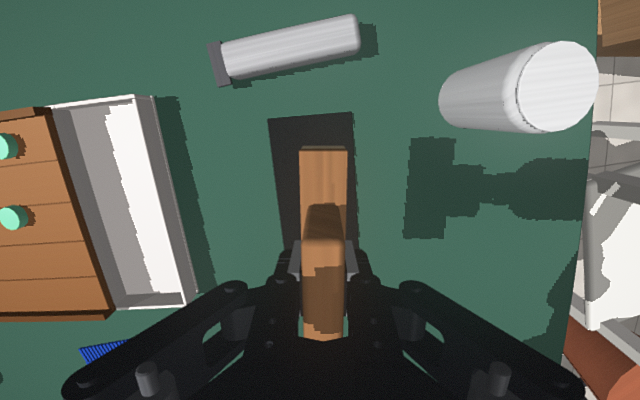

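The brush is held squarely, with the mat free behind it. Carrying it to the tray's closed end.

>>> {"method": "step_arm", "body": {
  "rows": "-0.076 -0.583 0 -0.9 0.005;-0.076 -0.583 0 -0.9 0.005;-0.076 -0.583 0 -0.9 0.005;-0.076 -0.583 0 -0.9 0.005;-0.076 -0.583 0 -0.9 0.005;-0.076 -0.583 0 -0.9 0.005;-0.076 -0.583 0 -0.9 0.005;-0.076 -0.583 0 -0.9 0.005;-0.076 -0.583 0 -0.9 0.005;-0.076 -0.583 0 -0.9 0.005"
}}

```text
time_s: 25.12
tool_pos: [566.1, 152.7, 185.8]
eef_rot: [-0.0, 0.999, -0.038, -0.002]
force: [1.2, -0.6, -2.2]
grip_width: 17.0
finger_force: 78.8
```

Run:
```python
from h import *
plan((*tw(-20,140),120,-94.5))
```

```text
now [566.1 152.7 185.8] ang -94.3 grip 17.0 q6 1.84 F [ 1.2 -0.6 -2.2] ff 78.8 t 25.12
(np.float64(566.8459267272357), np.float64(150.23760863719482), 120, -94.5) -> [0.0012 0.0024 0.0658] yaw 0.04 rows>= 2
```

>>> {"method": "step_arm", "body": {
  "rows": "0 0 0 0 0.005;0 0 0.03 0 0.005;0 0 0.05 0 0.005;0 0 0.07 0 0.005;0 0 0.082 0 0.005;0 0 0.082 0 0.005;0 0 0.082 0 0.005"
}}

```text
time_s: 26.0
tool_pos: [567.9, 148.9, 106.0]
eef_rot: [-0.0, 0.999, -0.039, 0.0]
force: [0.5, 0.5, -1.3]
grip_width: 17.0
finger_force: 78.8
```

Run:
```python
from h import *
plan((*tw(-20,140),101,-94.5),(*tw(-20,-187),101,-94.5))
c=viewer.capture("side")
for k in blobs(mask(c,"green"),20,(180,100,400,300)):p=rect(c,k,50)[:2];print("tablet",p,tl(p))
c=viewer.capture("top")
for k in blobs(mask(c,"green"),20,(220,130,440,265)):p=rect(c,k,55)[:2];print("tablet",p,tl(p))
```

```text
now [567.9 148.9 106. ] ang -94.5 grip 17.0 q6 1.83 F [ 0.5  0.5 -1.3] ff 78.8 t 26.0
(np.float64(566.8459267272357), np.float64(150.23760863719482), 101, -94.5) -> [-0.0011 -0.0012  0.005 ] yaw -0.0 rows>= 1
(np.float64(541.1898024242304), np.float64(-175.75435949353803), 101, -94.5) -> [-0.001   0.3258  0.005 ] yaw -0.0 rows>= 6
tablet [ 407.1 -236.2] [[-148.9 -257.8]]
tablet [ 466.8 -308.7] [[ -83.7 -325.4]]
tablet [661.9 -52.5] [[ 90.7 -54.7]]
tablet [571.8  93.4] [[-10.6  83.7]]
tablet [ 580.4 -104.2] [[  13.5 -112.6]]
tablet [ 652.1 -129.2] [[  86.9 -131.9]]
tablet [661.4  88. ] [[79.1 85.4]]
```

>>> {"method": "step_arm", "body": {
  "rows": "-0.001 0 0.005 0 0.005;-0.001 0.01 0.005 0 0.005;-0.001 0.025 0.005 0 0.005;-0.001 0.04 0.005 0 0.005;-0.001 0.055 0.005 0 0.005;-0.001 0.07 0.005 0 0.005;-0.001 0.085 0.005 0 0.005;-0.001 0.1 0.005 0 0.005;-0.001 0.115 0.005 0 0.005;-0.001 0.13 0.005 0 0.005"
}}

```text
time_s: 27.35
tool_pos: [556.1, 18.7, 100.6]
eef_rot: [0.0, 0.999, -0.039, 0.0]
force: [0.9, -0.0, -1.9]
grip_width: 17.3
finger_force: 78.8
```

Run:
```python
from h import *
plan((*tw(-20,-187),101,-94.5))
c=viewer.capture("top");cv2.imwrite("pics/t5.png",c["frame"][120:320,200:520])
for k in blobs(mask(c,"green"),15,(220,130,440,265)):p=rect(c,k,55);print("tablet",p,tl(p[:2]))
```

```text
now [556.1  18.7 100.6] ang -94.5 grip 17.3 q6 1.61 F [ 0.9 -0.  -1.9] ff 78.8 t 27.35
(np.float64(541.1898024242304), np.float64(-175.75435949353803), 101, -94.5) -> [ 0.0004  0.1951 -0.0004] yaw 0.0 rows>= 4
tablet [ 580.4 -104.2   23.6   21.2  -88.9] [[  13.5 -112.6]]
tablet [ 652.1 -129.2   23.7   21.4  -88.8] [[  86.9 -131.9]]
tablet [664.3  88.7  23.7  16.7 -88.9] [[82.  86.3]]
```

>>> {"method": "step_arm", "body": {
  "rows": "0 0.012 0 0 0.005;0 0.025 0 0 0.005;0 0.038 0 0 0.005;0 0.05 0 0 0.005;0 0.062 0 0 0.005;0 0.074 0 0 0.005;0 0.086 0 0 0.005;0 0.098 0 0 0.005;0 0.11 0 0 0.005;0 0.122 0 0 0.005"
}}

```text
time_s: 28.65
tool_pos: [546.6, -102.7, 100.6]
eef_rot: [-0.0, 0.999, -0.039, 0.0]
force: [0.3, 0.7, -2.1]
grip_width: 17.1
finger_force: 78.8
```

Run:
```python
from h import *
plan((*tw(-20,-187),101,-94.5))
c=viewer.capture("top")
for k in blobs(mask(c,"green"),15,(220,130,440,265)):p=rect(c,k,55);print("tablet",p,tl(p[:2]))
```

```text
now [ 546.6 -102.7  100.6] ang -94.5 grip 17.1 q6 1.39 F [ 0.3  0.7 -2.1] ff 78.8 t 28.65
(np.float64(541.1898024242304), np.float64(-175.75435949353803), 101, -94.5) -> [ 0.0004  0.0733 -0.0004] yaw 0.0 rows>= 2
tablet [ 655.6 -129.1   23.7   14.3  -88.8] [[  90.4 -131.5]]
tablet [661.4  88.   23.6  21.8  46.5] [[79.1 85.4]]
```

>>> {"method": "step_arm", "body": {
  "rows": "0 0.008 0 0 0.005;0 0.016 0 0 0.005;0 0.024 0 0 0.005;0 0.032 0 0 0.005;0 0.04 0 0 0.005;0 0.048 0 0 0.005;0 0.056 0 0 0.005;0 0.064 0 0 0.005;0 0.072 0 0 0.005;0 0.08 0 0 0.005"
}}

```text
time_s: 29.95
tool_pos: [540.3, -182.2, 100.6]
eef_rot: [0.0, 0.999, -0.039, 0.0]
force: [-0.0, 0.1, -0.6]
grip_width: 17.0
finger_force: 78.8
```

>>> {"method": "step_arm", "body": {
  "rows": "0 0.002 0 0 0.005;0 0.002 0 0 0.005;0 0.0 -0.04 0 0.005;0 -0.01 -0.1 0 0.005;0 -0.1 -0.11 0 0.005;0 -0.16 -0.11 0 0.005;0 -0.21 -0.11 0 0.005;0 -0.26 -0.11 0 0.005;0 -0.3 -0.11 0 0.005;0 -0.3 -0.11 0 0.005"
}}

```text
time_s: 31.2
tool_pos: [563.6, 120.9, 210.5]
eef_rot: [-0.001, 0.999, -0.037, 0.0]
force: [0.5, -0.2, -1.6]
grip_width: 16.7
finger_force: 79.0
```

Run:
```python
from h import *
plan((*tw(45,140),180,-94.5))
c=viewer.capture("top");f=c["frame"];cv2.imwrite("pics/t6.png",cv2.resize(f[130:270,220:440],None,fx=3,fy=3,interpolation=2))
for k in blobs(mask(c,"green"),15,(220,130,440,265)):p=rect(c,k,55);print("tablet",p,tl(p[:2]))
```

```text
now [563.6 120.9 210.5] ang -94.2 grip 16.7 q6 1.78 F [ 0.5 -0.2 -1.6] ff 79.0 t 31.2
(np.float64(631.645553419889), np.float64(145.1377674148849), 180, -94.5) -> [ 0.0661 -0.0291  0.0305] yaw 0.06 rows>= 2
tablet [ 560.7 -183.2   45.5    9.8   -4.6] [[   0.  -192.9]]
tablet [ 652.1 -129.2   23.7   21.4  -88.8] [[  86.9 -131.9]]
tablet [661.4  88.   23.6  21.8  46.5] [[79.1 85.4]]
```

View pics/t6.png

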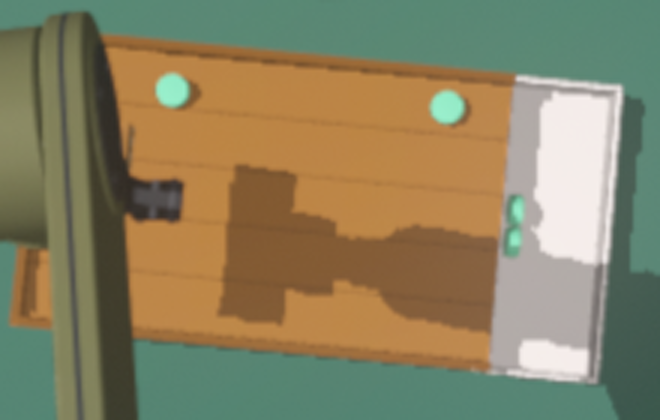

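Two tablets lie in the catch box against its near wall, at crop pixels (516,210) and (512,241). The other two are still on the deck at (173,90) and (447,107). Next lane.

>>> {"method": "step_arm", "body": {
  "rows": "0.03 -0.015 0 0 0.005;0.066 -0.029 0 0 0.005;0.066 -0.029 0 0 0.005;0.066 -0.029 0.03 0 0.005;0.066 -0.029 0.06 0 0.005;0.066 -0.029 0.08 0 0.005;0.066 -0.029 0.1 0 0.005;0.066 -0.029 0.1 0 0.005"
}}

```text
time_s: 32.25
tool_pos: [629.5, 139.5, 108.8]
eef_rot: [0.001, 0.999, -0.04, -0.003]
force: [-0.7, 1.0, -1.5]
grip_width: 17.2
finger_force: 79.0
```

Run:
```python
from h import *
plan((*tw(45,140),101,-94.5),(*tw(45,-190),101,-94.5))
```

```text
now [629.5 139.5 108.8] ang -94.6 grip 17.2 q6 1.8 F [-0.7  1.  -1.5] ff 79.0 t 32.25
(np.float64(631.645553419889), np.float64(145.1377674148849), 101, -94.5) -> [ 0.0018 -0.0058  0.0077] yaw -0.01 rows>= 1
(np.float64(605.7540518297002), np.float64(-183.84495271704733), 101, -94.5) -> [0.0022 0.3242 0.0083] yaw -0.01 rows>= 6
```

>>> {"method": "step_arm", "body": {
  "rows": "0.001 0 0.005 0 0.005;0.001 0 0.008 0 0.005;0.001 0.015 0.008 0 0.005;0.001 0.03 0.008 0 0.005;0.001 0.045 0.008 0 0.005;0.001 0.06 0.008 0 0.005;0.001 0.075 0.008 0 0.005;0.001 0.09 0.008 0 0.005;0.001 0.105 0.008 0 0.005;0.001 0.12 0.008 0 0.005"
}}

```text
time_s: 33.5
tool_pos: [623.4, 20.5, 102.6]
eef_rot: [0.0, 0.999, -0.039, -0.0]
force: [-0.9, -0.0, -2.0]
grip_width: 16.8
finger_force: 79.1
```

>>> {"method": "step_arm", "body": {
  "rows": "0 0.012 0 0 0.005;0 0.025 0 0 0.005;0 0.038 0 0 0.005;0 0.05 0 0 0.005;0 0.062 0 0 0.005;0 0.074 0 0 0.005;0 0.086 0 0 0.005;0 0.098 0 0 0.005;0 0.11 0 0 0.005;0 0.122 0 0 0.005"
}}

```text
time_s: 34.75
tool_pos: [613.9, -100.9, 102.6]
eef_rot: [-0.0, 0.999, -0.039, -0.0]
force: [0.1, 0.3, -1.6]
grip_width: 17.0
finger_force: 79.1
```

Run:
```python
from h import *
plan((*tw(45,-190),101,-94.5))
c=viewer.capture("top")
for k in blobs(mask(c,"green"),15,(220,130,440,265)):p=rect(c,k,55);print("tablet",p,tl(p[:2]))
```

```text
now [ 613.9 -100.9  102.6] ang -94.5 grip 17.0 q6 1.42 F [ 0.1  0.3 -1.6] ff 79.1 t 34.75
(np.float64(605.7540518297002), np.float64(-183.84495271704733), 101, -94.5) -> [-0.0016  0.0833  0.0016] yaw 0.0 rows>= 2
tablet [ 558.3 -183.1   40.8   10.    -4.6] [[  -2.4 -193. ]]
```

>>> {"method": "step_arm", "body": {
  "rows": "0 0.008 0 0 0.005;0 0.017 0 0 0.005;0 0.026 0 0 0.005;0 0.034 0 0 0.005;0 0.042 0 0 0.005;0 0.05 0 0 0.005;0 0.058 0 0 0.005;0 0.067 0 0 0.005;0 0.076 0 0 0.005;0 0.084 0 0 0.005"
}}

```text
time_s: 36.05
tool_pos: [607.3, -184.6, 102.6]
eef_rot: [0.0, 0.999, -0.039, -0.0]
force: [0.7, -0.3, -2.2]
grip_width: 17.0
finger_force: 79.1
```

>>> {"method": "step_arm", "body": {
  "rows": "0 0.001 0 0 0.005;0 0.001 0 0 0.005;0 0.001 -0.04 0 0.005;0 0.001 -0.08 0 0.005;0 0.06 -0.09 0.5 0.005;0 0.12 -0.09 0.9 0.005;0.03 0.18 -0.09 0.9 0.005;0.05 0.24 -0.09 0.9 0.005;0.05 0.24 -0.09 0.9 0.005"
}}

```text
time_s: 37.17
tool_pos: [638.7, -431.9, 191.4]
eef_rot: [0.001, 0.997, -0.08, 0.0]
force: [-0.5, 1.4, -2.1]
grip_width: 17.3
finger_force: 79.2
```

Run:
```python
from h import *
plan((550,-433,140,-94.5))
c=viewer.capture("top");f=c["frame"];cv2.imwrite("pics/t7.png",cv2.resize(f[130:270,220:530],None,fx=2.5,fy=2.5,interpolation=2))
for k in blobs(mask(c,"green"),15,(220,130,440,265)):p=rect(c,k,15);print("tablet",p,tl(p[:2]))
```

```text
now [ 638.7 -431.9  191.4] ang -99.2 grip 17.3 q6 1.08 F [-0.5  1.4 -2.1] ff 79.2 t 37.17
(550, -433, 140, -94.5) -> [-0.0874  0.0152  0.0513] yaw -0.94 rows>= 2
tablet [ 562.7 -189.9   47.3   10.2   -4.6] [[   2.6 -199.4]]
tablet [ 6.342e+02 -1.919e+02  2.230e+01  7.400e+00  5.000e-01] [[  74.  -195.8]]
tablet [ 660.4 -206.4   22.3   19.8  -88.8] [[ 101.2 -208.2]]
```

View pics/t7.png

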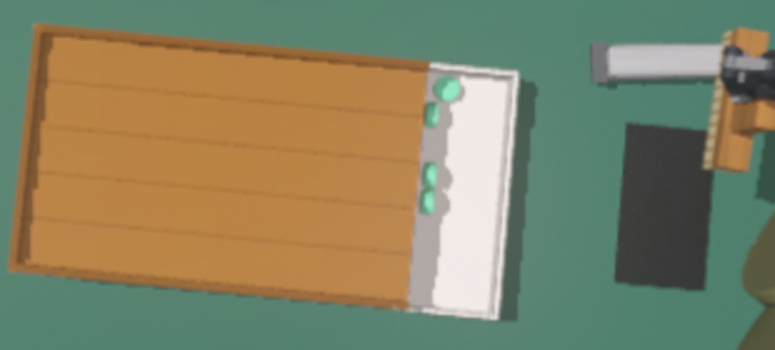

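All four tablets are in the catch box, at (448,89), (431,115), (429,174) and (427,202), and the deck is empty. The mat is free for the brush.

>>> {"method": "step_arm", "body": {
  "rows": "-0.04 0.008 0 -0.9 0.005;-0.087 0.013 0 -0.9 0.005;-0.087 0.013 0 -0.9 0.005;-0.087 0.013 0 -0.9 0.005;-0.087 0.013 0.03 -0.9 0.005;-0.087 0.013 0.06 -0.9 0.005;-0.087 0.013 0.09 -0.9 0.005;-0.087 0.013 0.11 -0.9 0.005;-0.087 0.013 0.11 -0.9 0.005;-0.087 0.013 0.11 -0.9 0.005"
}}

```text
time_s: 38.48
tool_pos: [551.9, -426.5, 83.5]
eef_rot: [0.001, 0.999, -0.039, 0.001]
force: [-0.6, 1.0, -1.3]
grip_width: 17.4
finger_force: 79.3
```

Run:
```python
from h import *
plan((550,-431,60,-94.5))
```

```text
now [ 551.9 -426.5   83.5] ang -94.4 grip 17.4 q6 0.93 F [-0.6  1.  -1.3] ff 79.3 t 38.48
(550, -431, 60, -94.5) -> [-0.0016  0.0047  0.0235] yaw 0.01 rows>= 1
```

>>> {"method": "step_arm", "body": {
  "rows": "0 0.003 0.008 0 0.005;0 0.003 0.015 0 0.005;0 0.003 0.019 0 0.005;0 0.003 0.022 0 0.005;0 0.003 0.022 0 0.005;0 0.003 0.022 0 0.005"
}}

```text
time_s: 39.22
tool_pos: [550.3, -429.4, 60.7]
eef_rot: [0.0, 0.999, -0.039, 0.0]
force: [-0.3, -0.3, -1.9]
grip_width: 17.2
finger_force: 79.3
```

>>> {"method": "step_arm", "body": {
  "rows": "0 0 0.001 0 0.005;0 0 0.002 0 0.005;0 0 0.003 0 0.005;0 0 0.003 0 0.005"
}}

```text
time_s: 39.72
tool_pos: [550.4, -429.5, 59.1]
eef_rot: [0.0, 0.999, -0.039, 0.0]
force: [-1.8, 1.4, 5.6]
grip_width: 16.8
finger_force: 80.4
```

Contact with the mat (5.6 N up). Release and rise.

>>> {"method": "step_arm", "body": {
  "rows": "0 0 -0.001 0 0.005;0 0 -0.001 0 0.03;0 0 -0.001 0 0.05;0 0 -0.001 0 0.05;0 0 -0.001 0 0.05;0 0 -0.03 0 0.05;0 0 -0.09 0 0.05;0 0 -0.15 0 0.05;0 0 -0.2 0 0.05;0 0 -0.2 0 0.05"
}}

```text
time_s: 40.98
tool_pos: [552.5, -431.3, 264.1]
eef_rot: [0.004, 0.999, -0.039, 0.005]
force: [0.9, -0.3, -0.6]
grip_width: 49.9
finger_force: 0.0
```

Run:
```python
from h import *
plan((550,-150,260,-94.5))
c=wcap();f=c["frame"];cv2.imwrite("pics/w8.png",f)
c=viewer.capture("side")["frame"];cv2.imwrite("pics/s8.png",np.vstack([cv2.resize(c[70:200,240:400],None,fx=3,fy=3,interpolation=2)]))
```

```text
now [ 552.5 -431.3  264.1] ang -94.5 grip 49.9 q6 0.93 F [ 0.9 -0.3 -0.6] ff 0.0 t 40.98
(550, -150, 260, -94.5) -> [-0.0246 -0.2802  0.0019] yaw 0.0 rows>= 5
```

View pics/w8.png

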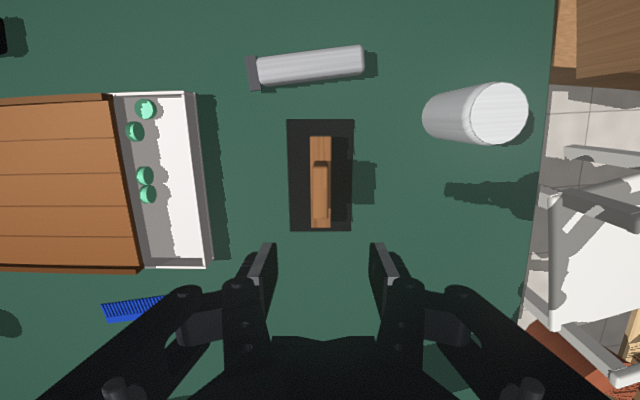

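View pics/s8.png

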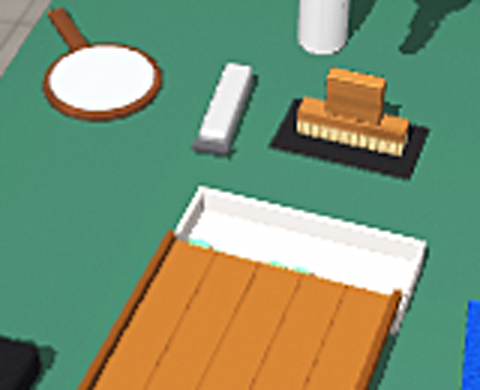

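Four tablets lie flat in the box at (147,110), (135,131), (145,176) and (148,194), and the brush stands upright on the mat at (320,180). One last numeric check of the bins, then hand in.

Run:
```python
from h import *
from bench import ticket
c=viewer.capture("top")
g=[rect(c,k,32) for k in blobs((hsv(c)[2]<65).astype(np.uint8)*255,80,(146,232,188,279))]
r=[rect(c,k,34) for k in blobs(redc(c),80,(154,162,193,205))]
print(g,r); survey(c); print(robot.sense()["qd"].round(3))
if len(g)==2 and len(r)==2: print(ticket.finish_job())
```

```text
[array([398.7, 343.3,  36. ,  35.5, -88.8]), array([465.2, 343.3,  36. ,  35.8, -88.8])] [array([571.2, 327.2,  72.6,  31.1,  86.7]), array([626.3, 339.3,  60.7,  21.8, -88.9])]
tablet [ 560.7 -183.2]
tablet [ 654.7 -199.1]
[-0.001  0.023  0.024  0.003  0.001 -0.001]
the job is handed in; nothing more can be done
None
```

I handed the job in at about 41 s with both guards in the black-banded bin, both clips in the red-banded bin, all four tablets swept into the catch box and the brush upright on its mat; the hand-in returned no verdict.

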